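File a flat spare-part carton on edge in the bench rack

TASK

One flat carton lies on the bench, the same size as the three standing in the rack. Draw the rack's sliding bookend back, stand that carton upright on its short thin edge in the rack, squarely in front of the row, and let go so that it stands there; then slide the bookend up until the whole row is snug with no gaps. Keep the filed cartons standing and leave the other things on the bench where they are.

Things in the scene. Friction and masses are not known exactly. Their poses are not given: they have to be found in the camera images.
- rack: fixed steel rack, a shallow channel along its x, from the bookend to the end wall. Origin on the centre line, at bench level. Channel floor 8 mm above the bench, x -107 to +123 mm; side lips 16 mm high above the bench, inner faces at y = +-36, outer +-42 mm; floor plate 96 mm wide. End wall 78 mm high, inner face at x = +115 mm.
- bookend (a joint): position of the sliding bookend along rack +x, m: 0 = fully drawn back, 0.112 = end of travel. Its upright front face (66 mm wide, up to 59 mm above the bench) is at rack x = -0.055 + this value. It stays where left; about 1.5 N moves it. Three filed cartons plus one more, all touching, put it at 0.090.
- bookend_grip (a point): middle of the upper part of the bookend's black grip rib, 75 mm above the bench. The rib stands behind the front face: 28 mm long along rack x, 14 mm wide along rack y, its top 80 mm above the bench; this point lies 20 mm behind the front face.
- carton: the carton to file: plain cardboard with a paper tape strip along it, lying flat on the bench, rigid. 110 mm long (its x), 64 mm wide (its y), 20 mm thick (its z), about 150 g. Origin at the centre of the face that lies down at the start. The ends (64 x 20 mm, at x = -55 and +55 mm) are its short thin edges; either may be the foot.
- carton_mid (a point): the middle of that carton, 10 mm above its origin along its z
- filed1: plain cardboard spare-part carton, 20 mm thick (its x) by 64 mm wide (its y) by 110 mm tall (its z), about 150 g, loose, already standing on its short thin edge in the rack; origin at the centre of its underside, on the rack floor. The one next to the end wall.
- filed2: plain cardboard spare-part carton, 20 mm thick (its x) by 64 mm wide (its y) by 110 mm tall (its z), about 150 g, loose, already standing on its short thin edge in the rack; origin at the centre of its underside, on the rack floor. The middle one.
- filed3: plain cardboard spare-part carton, 20 mm thick (its x) by 64 mm wide (its y) by 110 mm tall (its z), about 150 g, loose, already standing on its short thin edge in the rack; origin at the centre of its underside, on the rack floor. The one nearest the bookend; there may be gaps of some millimetres in the row.
- square_carton: another carton, lying flat, square, 80 x 80 x 28 mm: not to be filed. Origin at the centre of its underside.
- tape_roll: grey roll of tape lying flat, 84 mm across, 24 mm high; origin at the centre of its underside
- spray_can: standing can, 60 mm across, 170 mm tall; origin at the centre of its underside
- jar: standing jar, 68 mm across, 85 mm tall; origin at the centre of its underside
- spanner: steel spanner lying along its x, 190 mm long
- driver: black-handled screwdriver lying along its x, 180 mm long
Things that resemble listed ones, but are neither listed nor needed, are in the scene too. What is shaped like the filed3 but black or blue is not meant.

How it is judged:
By the outcome, as a careful person would: the job done as asked, in the order asked, and still so for the second after the job is handed in, with the robot touching nothing.
It also fails if it takes over 72 s, if anything falls off the work surface, if the arm or the gripper's body presses on something with over 40 N, if the wrist force passes 120 N, or if a joint passes its speed limit or range.

ROBOT

A 6-joint arm with a two-finger parallel gripper is mounted at the origin on the work surface. World frame = base frame: x ahead of the robot, y to its left, z up, the work surface at z = 0. Lengths are in m, angles in rad, forces in N, time in s.
With the tool pointing down it reaches from about 0.35 to 0.8 m from the base axis. Payload 7.3 kg.
Tool frame: the origin (TCP) lies between the finger pads; the fingertips stand 25 mm ahead of it and the grasp point (between the pads) lies 6 mm ahead of it (r.tip_extent is the distance from the TCP to the fingertips, in m); z points along the fingers, y is the direction in which the jaws open and shut (so a half turn about z gives the same grasp; the last joint's range is limited). The gripper opens to 85 mm and grips with 20 to 120 N. Pads are 22 mm wide; open, the fingers measure 114 mm over their backs; the gripper's body (76 mm by 85 mm) begins 54 mm behind the grasp point. The pads swing forward as they close: fully open they stand 13 mm farther back than shut.
Start: joints at [0.958, 0.342, 1.524, -0, 1.275, -0.146], TCP at [0.236, 0.469, 0.226] pointing down, gripper open.
Joint ranges: [-2.53, 2.53], [-0.77, 2.02], [0.04, 2.7], [-1, 4.14], [0.28, 2.66], [-3.11, 3.11]. Speed limits (rad/s): [2.57, 2.57, 3.14, 3.14, 3.14, 3.14].

INTERFACE

Orientations are given as a unit quaternion [x, y, z, w].
In Python, from workcell import r, command_gripper, optics gives the robot as it stands. The module is installed in compiled form; this text tells all that it offers. Calls block until the motion is done:
- r.reach(position, orientation): joint-space move of the TCP to a pose.
- r.move_straight(position, orientation=None, speed=0.15, max_force=None): straight line of the TCP; orientation=None keeps the orientation; speed is the mean speed in m/s. With max_force (N) it stops when the force on the tool has changed by that much, and returns True; else False.
- r.movej(angles): joint-space move.
- command_gripper(opening, force=None): finger opening in m; force is the grip in N (None keeps the last); returns when the fingers have stopped.
- r.hold(seconds).
- r.solve_ik(position, orientation): joint angles nearest the present ones, or None.
- r.read_state(): the state.
- optics.get_image(name): name is "scene" or "top" or "wrist"; returns (picture, depth): 384x512x3 uint8, red, green, blue; 384x512 float32, m along the optical axis (not along the pixel's ray), 0 where there is no reading.
- optics.camera_model(name): a dict with "K" (3x3 intrinsics, pixels), "R" (3x3) and "t" (3): a world point X has camera coordinates R X + t; the wrist camera has in their place "tool_from_camera" (4x4, takes a point from camera to tool coordinates, whose origin is the TCP and whose axes are the flange's). Camera axes: x right, y down, z forward; pixel columns grow to the right and rows downward; lengths in m; the calibration is good to about 2 mm. The wrist camera is an equidistant fisheye: a pixel r from the principal point sees the ray r / f radians off the axis. A picture is of the moment at which its call begins: read the wrist's pose just before it. camera_model takes no time and is no camera call.
A pose or a line that the arm cannot do raises r.PlanningError and nothing moves.
- r.finish_job(): hands the job in, once; it reports no verdict.
The state is a dict: "time_s": time; "joint_positions": joint angles; "dq": joint speeds; "tau": joint torques, N m; "eef_pos": TCP position; "eef_rot": TCP orientation; "contact_force": force on the tool from outside, world axes, zero at the start; "torque": the same for the moment, N m; "grip_width": finger opening in m.
Only numpy, scipy, OpenCV 4.12 (cv2) and the standard library are available. Lean on these libraries where they do the work, as an engineer would, in place of code of your own. Each camera call takes 0.05 s, during which the arm holds its last target. There are 200 camera calls.

## Working session

There is one attempt and no reset: what is moved stays moved. The work goes in short steps, each a Python script; the robot and the scene stay as the last script left them, time stands still between calls to the robot, and variables do not carry over. Pictures are saved under pics/ and viewed, about 8 in all and at most 12, crops included, and the job is handed in when it is done.

```bash
mkdir -p pics; cat > h.py <<'E'
import numpy as np, cv2
from workcell import r, command_gripper, optics
def cloud(name,depth):
    m=optics.camera_model(name);K,R,t=m["K"],np.array(m["R"]),np.array(m["t"])
    v,u=np.mgrid[:384,:512]
    c=np.stack([(u-K[0][2])/K[0][0]*depth,(v-K[1][2])/K[1][1]*depth,depth],-1)
    return (c-t)@R
def grab(name,fn=None):
    p,d=optics.get_image(name)
    if fn: cv2.imwrite("pics/"+fn,p[...,::-1])
    return p,d
E
python3 - <<'E'
from h import *
ims=[]
for n in("top","scene"):
    p,d=grab(n); np.savez(f"{n}0.npz",p=p,d=d); ims.append(p)
    m=optics.camera_model(n); print(n,np.round(m["K"],1).tolist(),np.round(-np.array(m["R"]).T@m["t"],3),np.round(m["R"],2).tolist())
    cv2.imwrite(f"pics/{n}0.png",cv2.resize(p,(800,600))[...,::-1])
print(r.read_state()["eef_rot"],r.tip_extent)
E
```

```text
top [[374.4, 0.0, 254.0], [0.0, 374.4, 185.5], [0.0, 0.0, 1.0]] [ 0.415 -0.088  0.953] [[0.22, -0.98, 0.0], [-0.95, -0.21, -0.21], [0.21, 0.04, -0.98]]
scene [[358.1, 0.0, 254.8], [0.0, 358.1, 195.1], [0.0, 0.0, 1.0]] [ 1.066 -0.562  0.597] [[0.71, 0.71, 0.0], [0.42, -0.41, -0.81], [-0.57, 0.58, -0.59]]
[ 2.31251722e-01  9.72893699e-01 -6.53015858e-04 -2.54918141e-04] 0.025
```

View pics/top0.png

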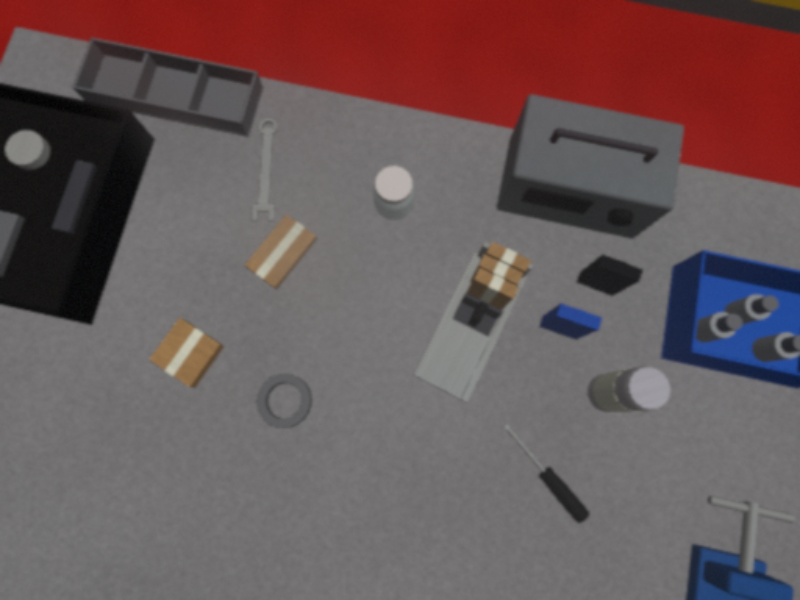

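View pics/scene0.png

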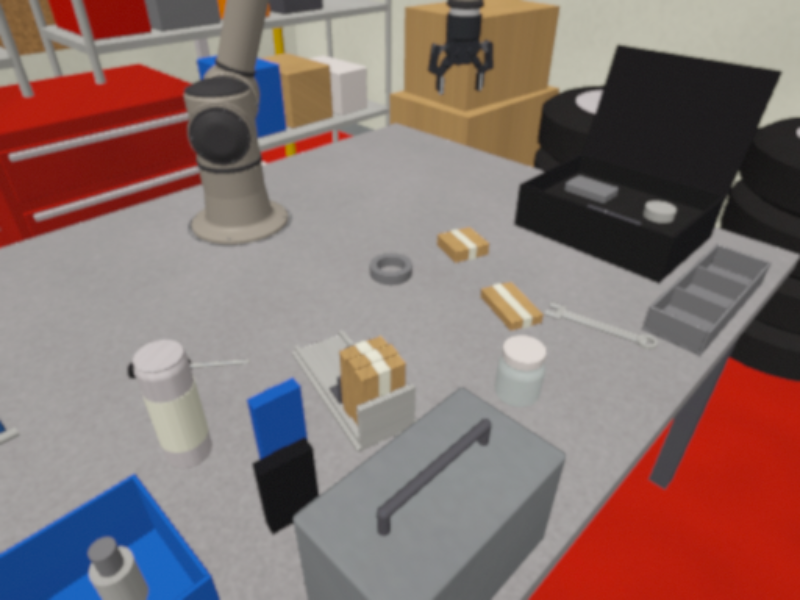

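```bash
python3 - <<'E'
from h import *
f=np.load("top0.npz");p,d=f["p"],f["d"];P=cloud("top",d)
h=cv2.cvtColor(p,cv2.COLOR_RGB2HSV)
for(y,x) in[(160,180),(230,180),(166,320),(210,305),(225,290),(180,325)]: print((x,y),h[y,x],P[y,x].round(3))
def rect(m,name):
    Q=P[m]; c,s,a=cv2.minAreaRect((Q[:,:2]*1000).astype(np.float32)); print(name,m.sum(),np.round(c,1),np.round(s,1),round(a,1),"z",np.median(Q[:,2]).round(4)); return Q
v,u=np.mgrid[:384,:512]
z=P[...,2]
box=lambda a,b,c,e:(u>a)&(u<b)&(v>c)&(v<e)
rect(box(150,210,130,190)&(z>.013)&(z<.03),"carton")
rect(box(90,150,195,255)&(z>.02)&(z<.04),"square")
rect(box(290,350,145,200)&(z>.105),"filed tops")
rect(box(285,350,145,225)&(z>.07)&(z<.088)&(h[...,2]<70),"rib")
m=box(255,345,145,265)&(z>.004)&(z<.0125); rect(m,"floor")
rect(box(255,345,145,265)&(z>.0125)&(z<.02),"lips")
import numpy as np
crop=p[140:270,250:360]; zz=np.clip(z[140:270,250:360]*2000,0,255).astype(np.uint8)
cv2.imwrite("pics/crop1.png",np.hstack([cv2.resize(crop,None,fx=3.6,fy=3.6,interpolation=0)[...,::-1],cv2.applyColorMap(cv2.resize(zz,None,fx=3.6,fy=3.6,interpolation=0),cv2.COLORMAP_JET)]))
# neighbours
for n,b,zl in(("jar",(230,275,95,145),.07),("can",(370,435,225,270),.15),("roll",(155,205,230,280),.015),("blk",(365,415,160,190),.02),("blue",(340,390,190,220),.02)):
    rect(box(*b)&(z>zl),n)
E
```

```text
(180, 160) [ 25  27 178] [0.637 0.154 0.017]
(180, 230) [170   7 113] [ 0.463  0.111 -0.002]
(320, 166) [ 20  51 130] [ 0.67  -0.191  0.118]
(305, 210) [140  11  69] [ 0.58  -0.188  0.013]
(290, 225) [ 60   4 139] [ 0.535 -0.159  0.008]
(325, 180) [ 17 113 111] [ 0.642 -0.21   0.11 ]
carton 1037 [636.1 156.9] [ 64.9 111.1] 66.5 z 0.0196
square 1081 [440.  259.9] [82.  80.4] 69.6 z 0.0275
filed tops 810 [ 546.3 -162.8] [ 68.3 294.9] 73.5 z 0.1176
rib 102 [ 603.3 -182.2] [56.  44.4] 75.2 z 0.0789
floor 1860 [ 595.5 -183.5] [286.2 201.1] 10.9 z 0.0078
lips 500 [ 580.2 -176.4] [ 83.3 222.2] 75.5 z 0.0151
jar 477 [604.4 -42.7] [390.2  57. ] 13.1 z 0.0844
can 710 [ 486.  -257.7] [ 56.5 363.9] 14.0 z 0.1693
roll 550 [390.4  23.8] [213.5  82.4] 81.1 z 0.0231
blk 627 [ 577.3 -228.4] [ 60.7 425.4] 41.1 z 0.0939
blue 545 [ 533.6 -207.2] [ 56.9 331.9] 35.2 z 0.1032
```

View pics/crop1.png

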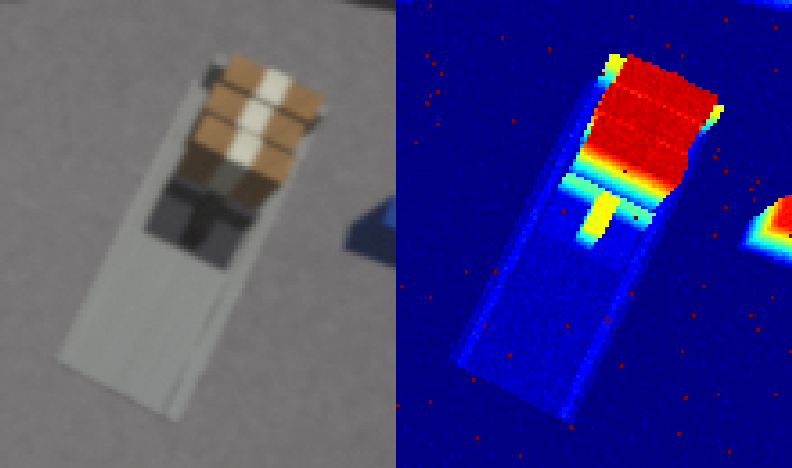

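The picture shows the rack with the bookend at top-image px (~307,198), the rib behind it and a gap in front of filed3. The depth has outliers, so I'll filter it and fit the rack frame.

```bash
python3 - <<'E'
from h import *
f=np.load("top0.npz");p,d=f["p"],f["d"]
d=cv2.medianBlur(d,3);P=cloud("top",d);z=P[...,2];h=cv2.cvtColor(p,cv2.COLOR_RGB2HSV)
v,u=np.mgrid[:384,:512]
box=lambda a,b,c,e:(u>a)&(u<b)&(v>c)&(v<e)
def big(m):
    n,l,s,_=cv2.connectedComponentsWithStats(m.astype(np.uint8)); return l==1+np.argmax(s[1:,4])
def rect(m,name):
    m=big(m);Q=P[m]; c,s,a=cv2.minAreaRect((Q[:,:2]*1000).astype(np.float32)); print(name,m.sum(),np.round(c,1),np.round(s,1),round(a,1),"z",np.median(Q[:,2]).round(4)); return Q
rect(box(150,210,130,190)&(z>.013)&(z<.03),"carton")
T=rect(box(290,350,145,200)&(z>.112)&(z<.125),"filed tops")
rect(box(285,350,145,225)&(z>.072)&(z<.088)&(h[...,2]<70),"rib")
F=rect(box(255,345,145,265)&(z>.004)&(z<.024),"rack floor+lips")
for n,b,zl in(("jar",(230,275,95,145),.07),("can",(370,435,225,270),.15),("blk",(365,415,160,190),.02),("blue",(340,390,190,220),.02),("toolbox",(300,440,50,160),.14)):
    rect(box(*b)&(z>zl),n)
# lip ridge lines: in rough rack frame
th=np.deg2rad(-14.5) 
for k in range(3):
    ex=np.array([np.cos(th),np.sin(th)]);ey=np.array([-ex[1],ex[0]])
    m=box(255,345,145,265)&(z>.0125)&(z<.019);Q=P[m][:,:2];a=Q@ex;b=Q@ey
    b0=np.median(F[:,:2]@ey)
    L=[]
    for s in(1,-1):
        k_=(abs(s*(b-b0)-.039)<.008)&(a<.56); c=np.polyfit(a[k_],b[k_],1);L.append((c[0],np.polyval(c,.5),k_.sum()))
    print(np.rad2deg(th),b0,L); th+=(L[0][0]+L[1][0])/2
a=F[:,:2]@ex;print("floor a range",np.percentile(a,[0.3,99.7]),"b range",np.percentile(F[:,:2]@ey,[.3,99.7]))
a=T[:,:2]@ex;b=T[:,:2]@ey;print("tops a",np.percentile(a,[.5,99.5]),"b",np.percentile(b,[.5,99.5]))
W=P[box(285,350,145,225)&(z>.05)&(z<.0625)][:,:2];m_=abs(W@ey-b0)<.035;print("bookend a",np.percentile(W[m_]@ex,[1,50,99]))
R_=P[big(box(285,350,145,225)&(z>.074)&(z<.088)&(h[...,2]<70))][:,:2];print("rib a",np.percentile(R_@ex,[2,98]),"b",np.percentile(R_@ey,[2,50,98]))
W=P[box(315,350,140,175)&(z>.07)&(z<.084)][:,:2];print("wall a",np.percentile(W@ex,[2,50,98]),"b",np.percentile(W@ey,[2,98]))
E
```

```text
carton 1037 [636.2 157.1] [ 64.7 111. ] 66.5 z 0.0195
filed tops 759 [ 655.8 -195. ] [65.9 66.5] 76.8 z 0.1175
rib 70 [ 595.6 -179.8] [12.8 28.3] 74.7 z 0.0787
rack floor+lips 2380 [ 584.6 -177.1] [ 96.2 232.7] 75.6 z 0.0081
jar 466 [766.   -6.1] [59.5 55. ] 13.1 z 0.0844
can 700 [ 522.8 -406.6] [56.  55.6] 9.5 z 0.1694
blk 624 [ 699.  -367.9] [65.2 22.7] 78.1 z 0.0921
blue 536 [ 612.7 -319.6] [65.4 22.2] 82.0 z 0.1023
toolbox 5812 [ 858.1 -298.8] [141.2 239.1] 0.1 z 0.1497
-14.500000000000002 -0.02273654032529898 [(np.float64(-0.0021433089588471536), np.float64(0.013886890049296191), np.int64(53)), (np.float64(-0.008407948173521737), np.float64(-0.06376697119047547), np.int64(59))]
-14.802271251121025 -0.02008391691287625 [(np.float64(0.0030945587065331743), np.float64(0.016525776003733693), np.int64(53)), (np.float64(-0.0031815637276526023), np.float64(-0.06112579086416437), np.int64(59))]
-14.804763761374321 -0.02006204111729397 [(np.float64(0.00313775015163231), np.float64(0.016547537960057857), np.int64(53)), (np.float64(-0.0031384683851886906), np.float64(-0.061104019176388316), np.int64(59))]
floor a range [0.49532274 0.71919522] b range [-0.06982058  0.02662282]
tops a [0.65122975 0.71646909] b [-0.0532479   0.01074888]
bookend a [0.60828846 0.6404414  0.71546204]
rib a [0.60872989 0.63559713] b [-0.02805528 -0.02156917 -0.01530703]
wall a [0.7160615  0.71999062 0.72535385] b [-0.06270735 -0.05711296]
```

```bash
cat >> h.py <<'E'
from scipy.spatial.transform import Rotation as Rn
TH=np.deg2rad(-14.6); EX=np.array([np.cos(TH),np.sin(TH),0]); EY=np.array([-EX[1],EX[0],0]); EZ=np.array([0,0,1.])
ORG=np.array([.5766,-.1752,0])
rack=lambda x,y,z: ORG+x*EX+y*EY+z*EZ
def quat(z,y): 
    z=np.array(z)/np.linalg.norm(z); return Rn.from_matrix(np.stack([np.cross(y,z),y,z],1)).as_quat()
C=np.array([.6362,.1571,.0])
def flat_q(foot_ang,lean,s):
    f=np.array([np.cos(foot_ang),np.sin(foot_ang),0]); y=np.array([-f[1],f[0],0])*s
    return f,quat(np.sin(lean)*f-np.cos(lean)*EZ,y)
def stand_q(lean,s): return quat(np.cos(lean)*EX-np.sin(lean)*EZ,EY*s)
E
python3 - <<'E'
from h import *
cand=[(s,r.solve_ik(rack(.02,0,.16),quat(-EZ,EY*s))) for s in(1,-1)]
print([(s,None if q is None else np.round(q,2)) for s,q in cand])
A=np.deg2rad(-23.5)
for lean in(35,45,55):
  l=np.deg2rad(lean)
  for nm,fa in(("far",A),("near",A+np.pi)):
    for s in(1,-1):
      f,q=flat_q(fa,l,s); G=C-f*.028+EZ*.022; z=Rn.from_quat(q).as_matrix()[:,2]
      a=[r.solve_ik(G+EZ*h_-.006*z,q) for h_ in(0,.1)]
      print(lean,nm,s,[None if k is None else np.round(k,2).tolist() for k in a])
  for s in(1,-1):
      q=stand_q(l,s);z=Rn.from_quat(q).as_matrix()[:,2]
      a=[r.solve_ik(rack(.02,0,.091+h_)-.006*z,q) for h_ in(0,.12)]
      print(lean,"stand",s,[None if k is None else np.round(k,2).tolist() for k in a])
# bookend
cur=np.array(r.read_state()["joint_positions"])
s=min((c for c in cand if c[1] is not None),key=lambda c:np.abs(np.array(c[1])-cur).max())[0]
q=quat(-EZ,EY*s)
print("s",s,"t",r.read_state()["time_s"])
r.reach(rack(.020,.001,.17),q); command_gripper(.045)
print("contact",r.move_straight(rack(.020,.001,.081),q,max_force=12),r.read_state()["eef_pos"])
grab("wrist","w1.png")
command_gripper(.0,30); print(r.read_state()["grip_width"],r.read_state()["contact_force"].round(1) if hasattr(r.read_state()["contact_force"],"round") else r.read_state()["contact_force"],r.read_state()["time_s"])
E
```

```text
[(1, array([-0.42,  0.57,  1.33, -0.  ,  1.23, -1.73])), (-1, array([-0.42,  0.57,  1.33, -0.  ,  1.23,  1.41]))]
35 far 1 [None, [0.35, 0.49, 1.79, -0.84, 0.56, -0.15]]
35 far -1 [None, [0.35, 0.49, 1.79, -0.84, 0.56, 2.99]]
35 near 1 [[-0.01, 1.19, 0.58, 0.24, 1.93, 1.99], [-0.01, 1.11, 0.49, 0.26, 2.1, 2.04]]
35 near -1 [[-0.01, 1.19, 0.58, 0.24, 1.93, -1.15], [-0.01, 1.11, 0.49, 0.26, 2.1, -1.1]]
35 stand 1 [[-0.54, 0.56, 2.25, 2.75, 0.65, 1.72], [-0.54, 0.26, 2.15, 2.3, 0.31, 2.22]]
35 stand -1 [[-0.54, 0.56, 2.25, 2.75, 0.65, -1.42], [-0.54, 0.26, 2.15, 2.3, 0.31, -0.92]]
45 far 1 [None, None]
45 far -1 [None, None]
45 near 1 [[-0.03, 1.37, 0.28, 0.34, 2.22, 2.06], [-0.03, 1.31, 0.15, 0.4, 2.39, 2.15]]
45 near -1 [[-0.03, 1.37, 0.28, 0.34, 2.22, -1.08], [-0.03, 1.31, 0.15, 0.4, 2.39, -0.99]]
45 stand 1 [[-0.51, 0.48, 2.13, 2.48, 0.3, 2.02], None]
45 stand -1 [[-0.51, 0.48, 2.13, 2.48, 0.3, -1.12], None]
55 far 1 [None, None]
55 far -1 [None, None]
55 near 1 [None, None]
55 near -1 [None, None]
55 stand 1 [None, [-0.49, 0.26, 1.86, 0.31, 0.45, -2.04]]
55 stand -1 [None, [-0.49, 0.26, 1.86, 0.31, 0.45, 1.1]]
s -1 t 0.1
contact False [ 0.59681499 -0.17955787  0.08185771]
-6.379784703659759e-05 [-0.6 -0.3 -0.4] 4.4917
```

```bash
python3 - <<'E'
from h import *
p,_=grab("wrist"); q=cv2.imread("pics/w1.png"); cv2.imwrite("pics/w2.png",np.hstack([cv2.resize(q,(400,300)),cv2.resize(p[...,::-1],(400,300))]))
print(r.read_state()["grip_width"],r.read_state()["eef_pos"])
E
```

```text
0.00022180647959487424 [ 0.59623047 -0.17926066  0.08106323]
```

View pics/w2.png

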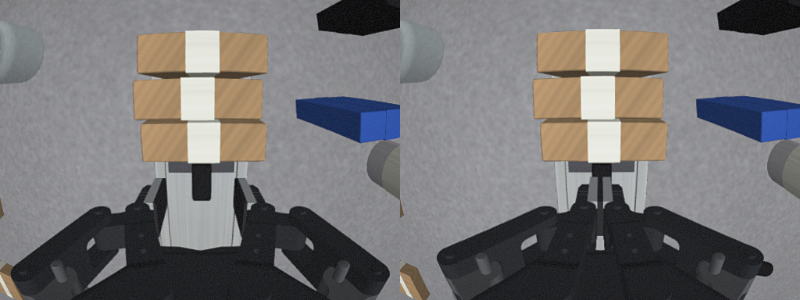

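```bash
python3 - <<'E'
from h import *
m=optics.camera_model("wrist");print({k:np.round(v,3).tolist() for k,v in m.items()})
s=r.read_state();R=Rn.from_quat(s["eef_rot"]).as_matrix();t=np.array(s["eef_pos"])
T=np.linalg.inv(np.array(m["tool_from_camera"]));K=np.array(m["K"])
def proj(X):
    c=(T@np.append(R.T@(X-t),1))[:3];th=np.arctan2(np.hypot(c[0],c[1]),c[2]);k=th/np.hypot(c[0],c[1]);return (K[:2,:2]@(c[:2]*k)+K[:2,2])/512*400
for n,X in dict(tcp=t,grasp=t+R[:,2]*.006,tip=t+R[:,2]*.025,ribc=rack(.02,0,.08),ribnear=rack(.006,0,.08),ribfar=rack(.034,0,.08),f3near=rack(.049,0,.118),floornear=rack(-.107,0,.008)).items(): print(n,X.round(4),proj(X).round(0))
p,d=grab("wrist");pt,dt=grab("top");P=cloud("top",cv2.medianBlur(dt,3))
cv2.imwrite("pics/t2.png",np.hstack([cv2.resize(pt[120:280,230:360],None,fx=3,fy=3)[...,::-1],cv2.resize(p[140:300,140:370],None,fx=1.74,fy=3)[...,::-1][:480]]))
E
```

```text
{'K': [[297.319, 0.0, 255.806], [0.0, 297.319, 190.9], [0.0, 0.0, 1.0]], 'tool_from_camera': [[-0.001, -0.964, -0.266, 0.067], [1.0, -0.001, -0.001, 0.0], [0.001, -0.266, 0.964, -0.148], [0.0, 0.0, 0.0, 1.0]]}
tcp [ 0.5962 -0.1793  0.0811] [200. 185.]
grasp [ 0.5962 -0.1793  0.0751] [200. 182.]
tip [ 0.5962 -0.1793  0.0561] [200. 172.]
ribc [ 0.596  -0.1802  0.08  ] [201. 185.]
ribnear [ 0.5824 -0.1767  0.08  ] [201. 202.]
ribfar [ 0.6095 -0.1838  0.08  ] [201. 166.]
f3near [ 0.624  -0.1876  0.118 ] [202. 163.]
floornear [ 0.4731 -0.1482  0.008 ] [201. 254.]
```

View pics/t2.png

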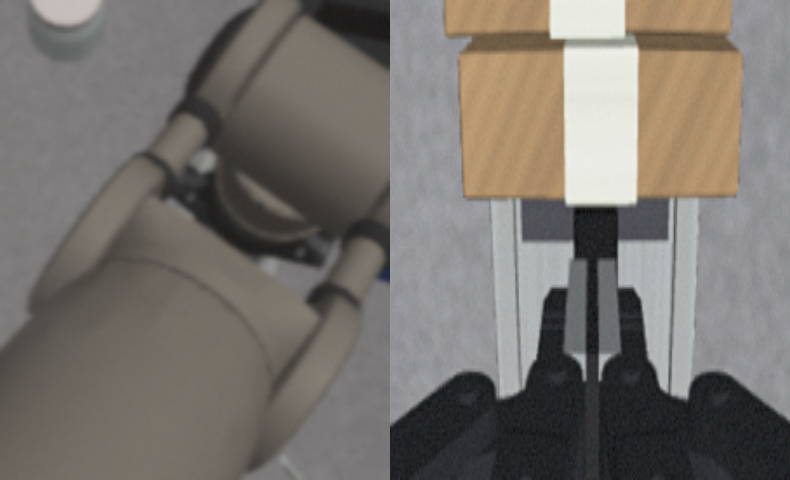

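```bash
cat >> h.py <<'E'
def wcloud(d,st):
    m=optics.camera_model("wrist");K=np.array(m["K"]);T=np.array(m["tool_from_camera"])
    v,u=np.mgrid[:384,:512];a=(u-K[0,2])/K[0,0];b=(v-K[1,2])/K[1,1];th=np.hypot(a,b)+1e-9
    k=np.tan(th)/th; c=np.stack([a*k*d,b*k*d,d],-1)
    tool=c@T[:3,:3].T+T[:3,3]
    return tool, tool@Rn.from_quat(st["eef_rot"]).as_matrix().T+np.array(st["eef_pos"])
E
python3 - <<'E'
from h import *
st=r.read_state();p,d=grab("wrist");t,w=wcloud(d,st)
for u in(247,256,265):
    for v in range(204,264,5): 
        x=w[v,u]-ORG; print(u,v,p[v,u],"tool",(t[v,u]*1000).round(0),"rack",np.round([x@EX*1e3,x@EY*1e3,x[2]*1e3]))
E
```

```text
247 204 [233 234 227] tool [ 31.  -3. -38.] rack [ 51.   4. 119.]
247 209 [34 29 29] tool [14. -5.  5.] rack [34.  6. 76.]
247 214 [31 33 36] tool [13. -5.  2.] rack [33.  6. 79.]
247 219 [24 25 25] tool [10. -5.  1.] rack [30.  6. 80.]
247 224 [24 22 28] tool [ 8. -5.  0.] rack [28.  6. 81.]
247 229 [110 113 115] tool [ 11.  -4. -14.] rack [31.  5. 95.]
247 234 [105 107 110] tool [ 10.  -4. -19.] rack [ 30.   5. 100.]
247 239 [107 111 113] tool [ 10.  -4. -24.] rack [ 30.   5. 105.]
247 244 [104 106 110] tool [ 10.  -4. -30.] rack [ 30.   5. 111.]
247 249 [102 104 107] tool [ 10.  -4. -35.] rack [ 30.   5. 116.]
247 254 [109 114 115] tool [ 11.  -4. -40.] rack [ 31.   5. 121.]
247 259 [155 159 163] tool [ 10.  -4. -43.] rack [ 30.   5. 124.]
256 204 [232 234 226] tool [ 31.   0. -38.] rack [ 51.   1. 119.]
256 209 [37 37 37] tool [15.  0.  4.] rack [35.  1. 77.]
256 214 [27 30 30] tool [13.  0.  2.] rack [33.  1. 79.]
256 219 [31 29 33] tool [10.  0.  1.] rack [30.  1. 80.]
256 224 [34 36 41] tool [7. 0. 1.] rack [27.  1. 80.]
256 229 [31 29 31] tool [ 10.   0. -14.] rack [30.  1. 9
[... 431 characters left out ...]
[ 51.  -3. 118.]
265 209 [38 38 35] tool [15.  5.  5.] rack [35. -4. 76.]
265 214 [35 37 36] tool [13.  5.  2.] rack [33. -4. 79.]
265 219 [29 26 31] tool [11.  5.  0.] rack [31. -4. 81.]
265 224 [36 33 37] tool [7. 5. 2.] rack [27. -4. 79.]
265 229 [105 107 111] tool [ 11.   4. -14.] rack [31. -3. 95.]
265 234 [102 104 105] tool [ 10.   4. -20.] rack [ 30.  -3. 101.]
265 239 [108 110 113] tool [ 10.   4. -25.] rack [ 30.  -3. 106.]
265 244 [106 110 113] tool [ 10.   4. -31.] rack [ 30.  -3. 111.]
265 249 [107 109 112] tool [ 10.   4. -35.] rack [ 30.  -3. 116.]
265 254 [104 108 109] tool [ 11.   4. -40.] rack [ 31.  -3. 121.]
265 259 [132 135 138] tool [  9.   4. -42.] rack [ 29.  -3. 123.]
```

The depth explains the missed grip: the rib is where I expected, but the closed fingertips sit about 12 mm behind the reported TCP, not 25 mm ahead. I'll measure the fingers at several openings before moving again.

```bash
python3 - <<'E'
from h import *
for o in(.0,.045,.066,.085):
    if o: command_gripper(o)
    st=r.read_state();p,d=grab("wrist");t,w=wcloud(d,st)
    m=(abs(t[...,0]-9.5)<2.5e0*1e-3*1e0) if False else (abs(t[...,0]*1e3-10.5)<2)&(abs(t[...,1])<.075)&(t[...,2]<-.003)&(t[...,2]>-.06)&(d>.02)
    for s in(1,-1):
        q=t[m&(t[...,1]*s>0)]*1e3
        if len(q): print(round(st["grip_width"],4),s,len(q),"z max",np.percentile(q[:,2],[90,99]).round(0),"|y| of tip",np.abs(q[q[:,2]>np.percentile(q[:,2],80)][:,1]).min().round(1),np.abs(q[q[:,2]>np.percentile(q[:,2],80)][:,1]).max().round(1))
print(r.read_state()["time_s"])
E
```

```text
-0.0002 1 1488 z max [-22. -11.] |y| of tip 0.1 6.5
-0.0002 -1 1454 z max [-22. -10.] |y| of tip 0.4 6.9
0.0452 1 1178 z max [-22. -13.] |y| of tip 22.1 29.4
0.0452 -1 1185 z max [-21. -13.] |y| of tip 22.4 29.2
0.0659 1 921 z max [-23. -16.] |y| of tip 32.3 39.8
0.0659 -1 910 z max [-23. -16.] |y| of tip 32.8 39.8
0.0849 1 727 z max [-28. -23.] |y| of tip 41.9 49.3
0.0849 -1 738 z max [-27. -23.] |y| of tip 42.0 49.4
6.0667
```

The swing matches the text (13 mm), with a constant offset of about −36 mm along the tool axis. I'll use the measured tip offsets from here on.

```bash
python3 - <<'E'
from h import *
q=quat(-EZ,-EY)
command_gripper(.040)
print("contact",r.move_straight(rack(.020,.0005,.043),q,speed=.08,max_force=10))
command_gripper(.0,30); s=r.read_state();print("w",s["grip_width"],s["eef_pos"])
if .011<s["grip_width"]<.017:
    print("pull",r.move_straight(rack(.020-.091,.0005,.043),q,speed=.1,max_force=25)); s=r.read_state();print(s["grip_width"],np.round(s["contact_force"],1))
    command_gripper(.040); r.move_straight(rack(-.075,0,.17),q,speed=.25)
    p,d=grab("wrist","w3.png");t,w=wcloud(cv2.medianBlur(d,3),r.read_state())
    x=(w-ORG)@np.stack([EX,EY,EZ],1)*1e3
    m=(abs(x[...,1])<6)&(abs(x[...,2]-79)<6)&(x[...,0]<0)&(x[...,0]>-140); print("rib x",np.percentile(x[m][:,0],[2,50,98]),m.sum())
print(r.read_state()["time_s"])
E
```

```text
contact False
w 0.013355665824086795 [ 0.59639429 -0.18042889  0.04372313]
pull False
0.013901945074106288 [-3.9 -6.1  6.2]
rib x [-84.72708902 -69.92740906 -57.31552299] 479
9.6833
```

```bash
cat >> h.py <<'E'
TIP={.014:-.011,.045:-.013,.064:-.016,.085:-.023}
def tcp(tip,q,w=.064): return np.array(tip)-Rn.from_quat(q).as_matrix()[:,2]*TIP[w]
A=np.deg2rad(-23.5)
E
python3 - <<'E'
from h import *
f=np.load("top0.npz");p,d=f["p"],f["d"];P=cloud("top",cv2.medianBlur(d,3));h=cv2.cvtColor(p,cv2.COLOR_RGB2HSV)
v,u=np.mgrid[:384,:512];b=(u>150)&(u<210)&(v>130)&(v<190)&(P[...,2]>.013)
tape=b&(h[...,1]<60)&(h[...,2]>140);print("tape",tape.sum(),cv2.minAreaRect((P[tape][:,:2]*1e3).astype(np.float32)), cv2.fitLine(P[tape][:,:2].astype(np.float32),2,0,.01,.01).ravel())
for lean in(25,30,35,40):
  l=np.deg2rad(lean)
  f,q=flat_q(A+np.pi,l,1);tp=C-f*.025+EZ*.010;z=Rn.from_quat(q).as_matrix()[:,2]
  for X in(tp-.08*z,tp,tp+.15*EZ): 
    k=r.solve_ik(tcp(X,q),q);print(lean,"flat",None if k is None else np.round(k,2))
  q=stand_q(l,-1)
  for X in(rack(.02,0,.088+.13),rack(.034,0,.088),rack(.034,0,.088)-.1*Rn.from_quat(q).as_matrix()[:,2]):
    k=r.solve_ik(tcp(X,q),q);print(lean,"stand",None if k is None else np.round(k,2))
E
```

```text
tape 274 ((636.0751342773438, 156.16067504882812), (18.62957000732422, 110.48600769042969), 66.69696807861328) [ 0.9141465  -0.40538406  0.635555    0.15653953]
25 flat [0.01 1.06 0.68 0.18 1.8  1.99]
25 flat [0.03 1.07 0.88 0.18 1.59 1.97]
25 flat [0.03 0.93 0.75 0.19 1.85 2.02]
25 stand [-0.55  0.37  2.23  2.68  0.62 -1.31]
25 stand [-0.53  0.74  2.25  2.84  0.98 -1.52]
25 stand [-0.63  0.6   2.48  2.76  1.08 -1.55]
30 flat [-0.01  1.15  0.53  0.21  1.94  2.  ]
30 flat [0.01 1.12 0.79 0.21 1.71 1.97]
30 flat [0.01 0.99 0.66 0.22 1.97 2.03]
30 stand [-0.54  0.33  2.17  2.57  0.46 -1.19]
30 stand [-0.52  0.67  2.21  2.81  0.8  -1.48]
30 stand [-0.61  0.49  2.43  2.73  0.84 -1.47]
35 flat [-0.02  1.25  0.34  0.26  2.1   2.03]
35 flat [0.   1.19 0.68 0.24 1.84 1.98]
35 flat [0.   1.06 0.56 0.27 2.08 2.05]
35 stand [-0.52  0.3   2.12  2.34  0.31 -0.95]
35 stand [-0.51  0.62  2.17  2.77  0.63 -1.42]
35 stand [-0.59  0.4   2.36  2.66  0.61 -1.36]
40 flat None
40 flat [-0.01  1.25  0.57  0.28  1.96  1.99]
40 flat [-0.01  1.13  0.44  0.32  2.2   2.08]
40 stand None
40 stand [-0.5   0.58  2.12  2.7   0.46 -1.33]
40 stand [-0.56  0.34  2.28  2.5   0.4  -1.17]
```

```bash
echo 'LEAN=np.deg2rad(33)' >> h.py; python3 - <<'E'
from h import *
f,q=flat_q(A+np.pi,LEAN,1);tp=C-f*.025+EZ*.010;z=Rn.from_quat(q).as_matrix()[:,2]
command_gripper(.085)
r.reach(tcp(tp-.07*z,q),q)
hit=r.move_straight(tcp(tp,q),q,speed=.08,max_force=6); s=r.read_state(); print("hit",hit,(s["eef_pos"]-tcp(tp,q)).round(4))
if not hit:
    command_gripper(.05,80); s=r.read_state(); print(s["grip_width"],np.round(s["contact_force"],1))
    print(r.move_straight(s["eef_pos"]+EZ*.15,q,speed=.15)); s=r.read_state();print(s["grip_width"],np.round(s["contact_force"],1))
    p,d=grab("wrist","w4.png");grab("scene","s4.png")
    a=cv2.imread("pics/w4.png");b=cv2.imread("pics/s4.png");cv2.imwrite("pics/ws4.png",np.hstack([cv2.resize(a,(400,300)),cv2.resize(b[90:330,130:450],(400,300))]))
print(s["time_s"])
E
```

```text
hit False [ 0.0006 -0.0002  0.0007]
0.06201736615692246 [ 3.6 -1.1  5.2]
False
0.061976720061934464 [ 0.1 -0.  -0.2]
14.0833
```

View pics/ws4.png

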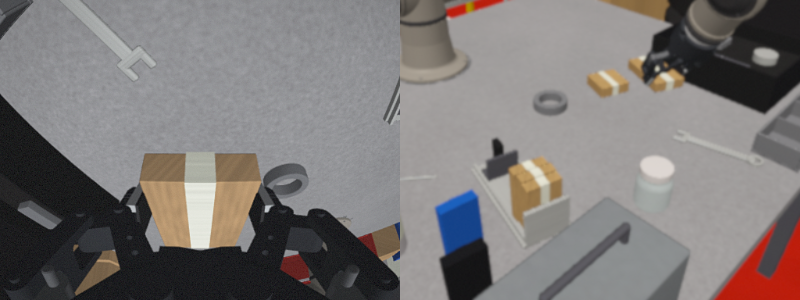

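The wrist view shows the carton held squarely between the pads at px (200,200). The scene view shows it clear of the bench. Next I'll carry it to the hover pose and measure its attitude in the hand.

```bash
python3 - <<'E'
from h import *
qa=quat(-EZ,-EY)  # jaw axis consistent with stand s=-1
tA=np.array([.40,.08,.30]); qb=stand_q(LEAN,-1); tB=rack(.008,0,.088+.10)
f,qf=flat_q(A+np.pi,LEAN,1)
print(Rn.from_quat(qf).as_matrix()[:,1].round(2),EY.round(2))
a=r.solve_ik(tcp(tA,qa),qa); b=r.solve_ik(tcp(tB,qb),qb); print(np.round(a,2),np.round(b,2))
assert abs(a[3])<.6 and a[5]>0
r.movej(a); 
a2=list(a[:3])+list(b[3:]); r.movej(a2); s=r.read_state(); print("A2",np.round(s["eef_pos"],3),s["time_s"])
r.movej(b); s=r.read_state(); print("B",np.round(s["eef_pos"]-tcp(tB,qb),4),s["grip_width"],s["time_s"])
p,d=grab("wrist","w5.png");np.savez("w5.npz",p=p,d=d,pos=s["eef_pos"],rot=s["eef_rot"])
t,w=wcloud(cv2.medianBlur(d,3),s);x=(w-ORG)@np.stack([EX,EY,EZ],1)
m=(abs(x[...,1])<.022)&(x[...,2]>.12)&(x[...,2]<.245)&(abs(x[...,0]+.002)<.012)
Q=x[m];n,l,st,_=cv2.connectedComponentsWithStats(m.astype(np.uint8));print(m.sum(),Q.min(0).round(3),Q.max(0).round(3))
c=np.linalg.lstsq(np.c_[Q[:,1:],np.ones(len(Q))],Q[:,0],rcond=None)[0];print("face x = %.4f y + %.4f z + %.4f"%tuple(c),"x at mid z", c[1]*.163+c[2])
grab("scene","s5.png")
a=cv2.imread("pics/w5.png");b=cv2.imread("pics/s5.png");cv2.imwrite("pics/ws5.png",np.hstack([cv2.resize(a,(400,300)),cv2.resize(b[120:330,130:410],(400,300))]))
E
```

```text
[-0.4  -0.92  0.  ] [0.25 0.97 0.  ]
[ 0.01  0.08  1.7  -0.    1.36  1.83] [-0.54  0.36  2.2   2.58  0.46 -1.22]
A2 [0.704 0.158 0.66 ] 17.925
B [0.0006 0.0003 0.0008] 0.06186624750610336 20.0
9376 [-0.002 -0.022  0.12 ] [0.01  0.022 0.22 ]
face x = 0.0007 y + 0.0474 z + -0.0092 x at mid z -0.001424389533267064
```

View pics/ws5.png

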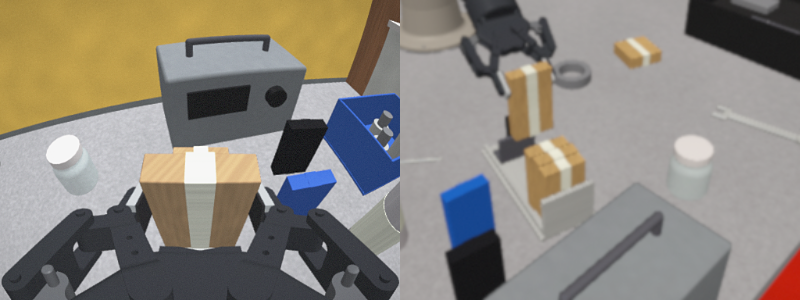

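```bash
python3 - <<'E'
from h import *
f=np.load("w5.npz");s=dict(eef_pos=f["pos"],eef_rot=f["rot"])
t,w=wcloud(cv2.medianBlur(f["d"],3),s);x=(w-ORG)@np.stack([EX,EY,EZ],1)*1e3
for z0 in range(110,236,8):
    m=(abs(x[...,1])<20)&(abs(x[...,2]-z0)<3)&(x[...,0]>-30)&(x[...,0]<30)
    if m.sum(): print(z0,m.sum(),np.percentile(x[m][:,0],[10,50,90]).round(1))
m=(abs(x[...,2]-219)<5)&(abs(x[...,0]-10)<15); print("top y range",np.percentile(x[m][:,1],[1,99]),"z",np.percentile(x[m][:,2],50),"x",np.percentile(x[m][:,0],[2,98]))
E
```

```text
110 85 [-1.9 -1.3 -1.1]
118 180 [-1.8 -1.5 -1.1]
126 144 [-1.7 -1.3 -1. ]
134 205 [-1.6 -1.3 -1. ]
142 233 [-1.8 -1.5 -1.2]
150 204 [-1.8 -1.4 -1. ]
158 295 [-1.7 -1.4 -1.1]
166 307 [-1.8 -1.5 -1.2]
174 341 [-1.8 -1.4 -1.1]
182 418 [-1.8 -1.5 -1.3]
190 439 [-1.9 -1.5 -1.1]
198 561 [-1.8 -1.5 -1.3]
206 622 [-1.9 -1.5 -1.1]
214 770 [-1.9 -1.6 -1.4]
222 3604 [ 0.1  7.7 16.1]
top y range [-30.6351123   31.19887591] z 219.35811234519764 x [-1.77990696 17.73433278]
```

```bash
python3 - <<'E'
from h import *
q=stand_q(LEAN,-1);z=Rn.from_quat(q).as_matrix()[:,2]
G=lambda zz:tcp(rack(.034,-.0003,zz),q)
print(r.move_straight(G(.100),q,speed=.12,max_force=15))
print("down",r.move_straight(G(.080),q,speed=.02,max_force=4)); s=r.read_state()
print("dz to nominal",s["eef_pos"][2]-G(.088)[2],np.round(s["contact_force"],1))
command_gripper(.085,20); s=r.read_state(); print(s["grip_width"],np.round(s["contact_force"],1))
print(r.move_straight(np.array(s["eef_pos"])-z*.09,q,speed=.12,max_force=10)); s=r.read_state()
p,d=grab("wrist","w6.png");t,w=wcloud(cv2.medianBlur(d,3),s);x=(w-ORG)@np.stack([EX,EY,EZ],1)*1e3
for z0 in range(60,125,12):
    m=(abs(x[...,1])<20)&(abs(x[...,2]-z0)<3)&(x[...,0]>0)&(x[...,0]<60)
    if m.sum(): print(z0,m.sum(),np.percentile(x[m][:,0],[10,50,90]).round(1))
m=(abs(x[...,2]-118)<4)&(abs(x[...,0]-75)<60);Q=x[m];print("tops y",np.percentile(Q[:,1],[1,99]));hh,e=np.histogram(Q[:,0],np.arange(15,125,3));print(list(zip(e.astype(int),hh)))
cv2.imwrite("pics/w6b.png",cv2.resize(p,(512,384))[...,::-1]);print(s["time_s"])
E
```

```text
False
down True
dz to nominal -9.11272839912991e-05 [ 1.  -0.4  2.6]
0.08526333481231771 [-0.7 -0.9 -0.9]
False
60 195 [23.1 23.4 23.7]
72 209 [23.  23.4 23.7]
84 237 [23.1 23.4 23.8]
96 283 [23.1 23.4 23.7]
108 316 [23.  23.4 23.7]
120 1740 [24.4 36.2 55.7]
tops y [-209.96336658   31.46246964]
[(np.int64(15), np.int64(15)), (np.int64(18), np.int64(17)), (np.int64(21), np.int64(472)), (np.int64(24), np.int64(347)), (np.int64(27), np.int64(277)), (np.int64(30), np.int64(272)), (np.int64(33), np.int64(256)), (np.int64(36), np.int64(248)), (np.int64(39), np.int64(236)), (np.int64(42), np.int64(58)), (np.int64(45), np.int64(2)), (np.int64(48), np.int64(470)), (np.int64(51), np.int64(232)), (np.int64(54), np.int64(221)), (np.int64(57), np.int64(193)), (np.int64(60), np.int64(225)), (np.int64(63), np.int64(192)), (np.int64(66), np.int64(186)), (np.int64(69), np.int64(157)), (np.int64(72), np.int64(227)), (np.int64(75), np.int64(191)), (np.int64(78), np.int64(166)), (np.int64(81), np.int64(152)), (np.int64(84), np.int64(145)), (np.int64(87), np.int64(168)), (np.int64(90), np.int64(31)), (np.int64(93), np.int64(263)), (np.int64(96), np.int64(156)), (np.int64(99), np.int64(146)), (np.int64(102), np.int64(137)), (np.int64(105), np.int64(131)), (np.int64(108), np.int64(112)), (np.int64(111), np.int64(115)), (np.int64(114), np.int64(20)), (np.int64(117), np.int64(0)), (np.int64(120), np.int64(0))]
22.9333
```

View pics/w6b.png

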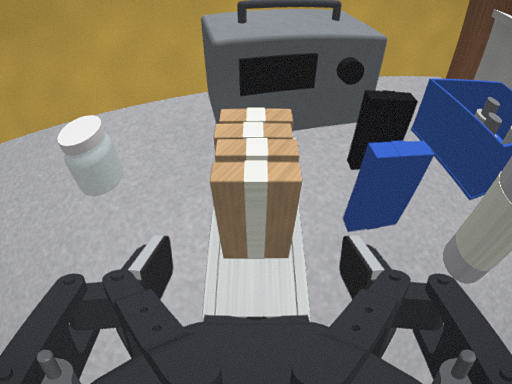

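Carton stands plumb at rack x 23.4–43.4 mm, square in front of the row. Next I'll bring the bookend up.

```bash
python3 - <<'E'
from h import *
s=r.read_state();P0=np.array(s["eef_pos"])
for dx,dz in((-.03,.09),(-.03,.06),(-.02,.04)):
    try: r.move_straight(P0+dx*EX+dz*EZ,speed=.2);print("up",dz);break
    except r.PlanningError as e: print(e)
a=[.01,.08,1.7,0,1.36,1.83]; j=list(r.read_state()["joint_positions"])
r.movej(a[:3]+j[3:]); r.movej(a)
q=quat(-EZ,-EY); r.reach(tcp(rack(-.071,0,.15),q),q); command_gripper(.040)
print("contact",r.move_straight(rack(-.071,.0005,.046),q,speed=.12,max_force=10))
command_gripper(0,30); s=r.read_state(); print("w",s["grip_width"],s["time_s"])
assert .011<s["grip_width"]<.017
r.move_straight(rack(-.02,.0005,.046),q,speed=.1,max_force=15)
hit=r.move_straight(rack(.022,.0005,.046),q,speed=.03,max_force=10); s=r.read_state()
print("hit",hit,"grip rack x",(np.array(s["eef_pos"])-ORG)@EX,np.round(s["contact_force"],1),s["grip_width"],s["time_s"])
p,d=grab("wrist","w7.png");np.savez("w7.npz",p=p,d=d,pos=s["eef_pos"],rot=s["eef_rot"])
E
```

```text
up 0.09
contact False
w 0.013557646249299138 30.9167
hit True grip rack x 0.016092861234695263 [-1.5 -1.4  4.7] 0.013215224017712503 32.7
```

View pics/w7.png

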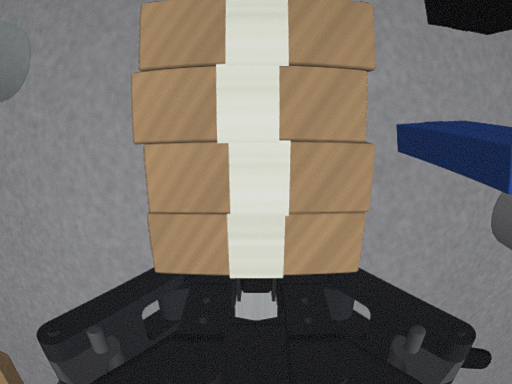

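```bash
python3 - <<'E'
from h import *
q=quat(-EZ,-EY); s=r.read_state(); P0=np.array(s["eef_pos"])
hit=r.move_straight(P0+.004*EX,q,speed=.01,max_force=12); s=r.read_state()
print("hit",hit,"grip x",(np.array(s["eef_pos"])-ORG)@EX,np.round(s["contact_force"],1))
command_gripper(.040); r.hold(.2)
P1=np.array(r.read_state()["eef_pos"]); r.move_straight([P1[0],P1[1],.17],q,speed=.15)
r.move_straight(rack(-.11,0,.22),q,speed=.2); s=r.read_state()
p,d=grab("wrist","w8.png");t,w=wcloud(cv2.medianBlur(d,3),s);x=(w-ORG)@np.stack([EX,EY,EZ],1)*1e3
m=(abs(x[...,1])<6)&(abs(x[...,2]-79)<3)&(x[...,0]>-20)&(x[...,0]<35);print("rib x",np.percentile(x[m][:,0],[2,98]))
m=(abs(x[...,1])<30)&(abs(x[...,2]-90)<8)&(x[...,0]>10)&(x[...,0]<60);print("new carton face x",np.percentile(x[m][:,0],[10,50,90]))
m=(x[...,2]>114)&(x[...,2]<124)&(x[...,0]>10)&(x[...,0]<125)&(abs(x[...,1])<40);print("tops x",np.percentile(x[m][:,0],[1,99]),"y",np.percentile(x[m][:,1],[1,99]),"z",np.percentile(x[m][:,2],[5,50,95]))
grab("scene","s8.png");a=p[...,::-1];b=cv2.imread("pics/s8.png")
cv2.imwrite("pics/ws8.png",np.hstack([cv2.resize(a[40:260,140:400],(400,338)),cv2.resize(b[190:300,180:310],(400,338))]));print(s["time_s"])
E
```

```text
hit True grip x 0.016028484562285047 [-1.7 -0.1  3.9]
rib x [ 2.34675935 29.71142032]
new carton face x [35.10010853 35.55787666 35.96515769]
tops x [35.32311545 55.76687858] y [-31.34758466  30.95885589] z [117.11229199 118.43866067 119.04741921]
35.425
```

View pics/ws8.png

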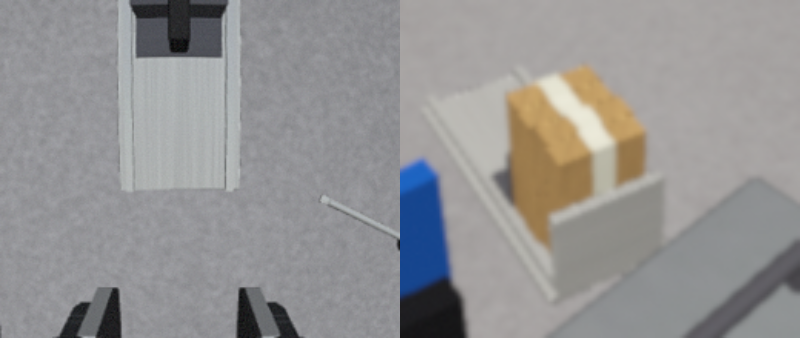

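```bash
python3 - <<'E'
from h import *
p,d=grab("top"); f=np.load("top0.npz"); df=np.abs(p.astype(int)-f["p"]).max(2)>40
n,l,st,c=cv2.connectedComponentsWithStats(df.astype(np.uint8)); print([(s.tolist(),) for s in st[1:] if s[4]>25])
r.hold(.3); print(r.read_state()["time_s"]); r.finish_job()
E
```

```text
[([164, 143, 30, 35, 249],), ([311, 162, 17, 9, 26],), ([242, 169, 134, 215, 4641],), ([175, 170, 13, 14, 27],), ([313, 180, 8, 6, 32],), ([291, 182, 36, 32, 607],), ([346, 205, 12, 8, 42],), ([213, 251, 25, 27, 345],), ([351, 257, 28, 30, 141],), ([210, 281, 12, 15, 30],), ([125, 307, 131, 77, 1410],), ([72, 371, 20, 13, 152],), ([53, 378, 12, 6, 29],)]
35.875
the job is handed in; nothing more can be done
```

The carton is filed and the row is snug. I handed the job in at 35.9 s, well under the 72 s limit. I drew the bookend back, stood the carton upright on its short end in front of the row and let go. Then I slid the bookend up until it met resistance and backed the gripper off.

**Last checks:**
- **Carton:** after release it stood plumb, with its back face within 0.3 mm over its height and square to the rack.
- **Snugness:** the new carton's back face is at rack x = 35.5 mm (35 mm expected for a tight row) and the bookend face is at about 36 mm. A second push with a 12 N limit moved the bookend by less than 0.1 mm, and the last pictures show no gaps.
- **Bookend travel:** it was drawn back to within about 4 mm of its stop rather than all the way.

**Disagreement with the description:** the fingertips measured about 11 mm behind the reported TCP when shut, not 25 mm ahead of it. Because of this my first grip on the rib closed on air. It moved nothing, and I used the measured offset from then on.

**Weaker check:** in a before/after comparison of the top view, the changed areas were the carton's old spot, the rack and patches I took to be the arm and its shadow. The arm hid part of that view. Two small patches lay near the blue carton and the spray can, and I did not look into them further. The path stayed clear of both and no unexpected contact force showed up.

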